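# Clear the blue run counter to 0

## Robot

A 7-joint arm with a two-finger parallel gripper is mounted at the origin on the work surface. World frame = base frame: x ahead of the robot, y to its left, z up, the work surface at z = 0. Lengths are in m, angles in rad, forces in N, time in s.
With the tool pointing down it reaches from about 0.425 to 0.925 m from the base axis. Payload 6.8 kg.
Tool frame: the origin (TCP) lies at the very end of the fingers, on their centre line; the grasp point (between the pads) lies 19 mm behind it; z points along the fingers, y is the direction in which the jaws open and shut (so a half turn about z gives the same grasp; the last joint's range is limited). The gripper opens to 85 mm and grips with 20 to 120 N. Pads are 22 mm wide; open, the fingers measure 114 mm over their backs; the gripper's body (76 mm by 85 mm) begins 54 mm behind the grasp point. The pads swing forward as they close: fully open they stand 13 mm farther back than shut.
Start: joints at [-1.243, 0.477, 0.022, 1.555, -0.011, 1.109, -0.083], TCP at [0.285, 0.612, 0.194] pointing down, gripper open.
Joint ranges: [-2.96, 2.96], [-0.34, 2.1], [-1.41, 1.46], [0.24, 2.44], [-1.37, 4.51], [0.17, 1.92], [-2.96, 2.96]. Speed limits (rad/s): [2.39, 2.39, 3.14, 3.14, 3.14, 3.14, 3.14].

## Interface

Orientations are given as a unit quaternion [w, x, y, z].
In Python, from station import bot gives the robot as it stands.
- The arm moves only by the tool step_arm, never from a script. Its argument "rows" is one flat list of numbers, 5 for each row, row after row: the shift along the world's x, y, z in mm, then the turn about the world's z in rad, then the opening, from 0 (shut) to 1 (fully open). In form: [x, y, z, spin, jaw, x, y, z, spin, jaw, ...]. A call has 1 to 12 rows; each row shifts and turns the commanded pose from where the row before left it; what a row does not reach is not made up. A row lasts 1/10 s, in which the tool goes at most 50 mm and 8.59 degrees, less where a joint would pass 70% of its speed; a pose out of reach is approached as far as the arm can. A call is refused whole if a number of a shift passes 50 or a number of a turn 0.15, either way. A call with a gripper value outside its range is refused whole. The fingers move at their own pace and stop on an object; "squeeze" is the grip in N (left out, the last holds). Time passes only in rows, so rows that do not move let the fingers close. It gives the time, the measured TCP pose, the force and the opening at its end, in the units of the state.
- bot.get_obs(): the state, without advancing time (a new reading comes with each control period).
- bot.read_camera(name): name is "scene" or "top" or "wrist"; returns (picture, depth): 480x640x3 uint8, red, green, blue; 480x640 float32, m along the optical axis (not along the pixel's ray), 0 where there is no reading.
- bot.camera_info(name): a dict with "camera_matrix" (3x3 intrinsics, pixels), "rvec" (rotation vector, rad) and "tvec" (3), from world to camera coordinates, as OpenCV has them. Camera axes: x right, y down, z forward; pixel columns grow to the right and rows downward; lengths in m; the calibration is good to about 2 mm. The wrist camera is an equidistant fisheye: a pixel r from the principal point sees the ray r / f radians off the axis. A picture is of the moment at which its call begins: read the wrist's pose just before it. camera_info takes no time and is no camera call; for the wrist camera it gives the pose at the moment of the call.
- bot.hand_in(): hands the job in, once; it reports no verdict.
Trained networks look in the newest picture that a camera, given by its name, has taken for a name from the list of things; names that differ only in an ending like _2 or _b are one class to them, and where a whole thing is asked for, a point or a joint stands for the part that bears it (a point fixed in the world has none). Each returns a list of dicts, best first, with "score" (0 to 1); they miss things now and then, are a little off and sometimes report something else, mostly with a low value. They report only what shows in the picture. A call takes as long as a camera call. They do not tell look-alikes from the thing itself.
- bot.recognise(camera, label): "at" ([x, y, z] in m, in world coordinates, good to about 4 mm: the middle of the surface that is visible of it).
- bot.regions_of(camera, label): "pixels" (480x640 bool, what is visible of it).
The state is a dict: "t": time; "q": joint angles; "joint_vel": joint speeds; "joint_torque": joint torques, N m; "eef_pos": TCP position; "tool_rot": TCP orientation; "contact_force": force on the tool from outside, world axes, zero at the start; "torque": the same for the moment, N m; "gripper_width": opening from 0.0 (shut) to 1.0 (fully open).
Only numpy, scipy, OpenCV 4.12 (cv2) and the standard library are available. Lean on these libraries where they do the work, as an engineer would, in place of code of your own. Each camera call takes 0.05 s, during which the arm holds its last target.

## Task

A new shirt run is about to start: press the black button of the blue bench counter again and again until the 0, the green face of its number drum, stands in the window at the yellow mark. Do not press the orange counter's button, and leave the takeaway coffee cup standing where it is.

Things in the scene. Friction and masses are not known exactly. Their poses are not given: they have to be found in the camera images.
- blue_press (a point): Centre of the flat top of the blue counter's round black button: 40 mm across, 113 mm above the desk when up. Travel 15 mm straight down to a hard stop, 2 to 6 N, springs back by itself. A press of 11 to 15 mm steps the drum one number (under 7 mm: none); let it rise fully before the next. Site x points along the counter from button to window (70 mm ahead). Blue box, 85 mm tall, fixed to the desk.
- blue_drum (a joint): Angle (rad) of the number drum in the blue counter's window: ten faces, 0 to 9, figures 14 mm tall, upright seen from the button's side; white faces, black figures, but 0 is green. It rests at steps of 0.628 rad (36 degrees) and shows n at n x 0.628. Each press adds one step; after 9 (5.65) comes 0 at 6.28 (after a further turn, at 12.57). It starts on 5, 6, 7 or 8.
- orange_press (a point): Centre of the top of the same black button on the orange counter, a bystander: the same as the blue one but for its orange box. Either box reaches 32 mm behind the button's centre, 120 mm ahead of it (point x, over the window) and 48 mm to either side, and is 85 mm tall.
- cup: takeaway coffee cup, pale blue paper with a white lid, 86 mm across and 132 mm tall, standing loose on the desk; origin at the centre of its underside, z up its axis. A bystander.
Mind the look-alikes: they are no part of the job. What is meant by the part that bears blue_press is not brown, and is the smaller of those in its own colour.

How it is judged:
By the outcome, as a careful person would: the job done as asked, in the order asked, and still so for the second after the job is handed in, with the robot touching nothing.
It also fails if it takes over 40 s, if anything falls off the work surface, if the arm or the gripper's body presses on something with over 40 N, if the wrist force passes 120 N, or if a joint passes its speed limit or range.

## Working session

There is one attempt and no reset: what is moved stays moved. The work goes in short steps, Python scripts to look and compute and a tool call to move; the robot and the scene stay as the last step left them, time stands still between calls to the robot, and variables do not carry over. Pictures are saved under pics/ and viewed, and the job is handed in when it is done.

Besides the shell and the picture viewer there is one more tool, called after "Emit:" as name(argument=value, ...) on one line, values as JSON. step_arm: Moves the arm, as the interface text tells. Its arguments: {"type":"object","properties":{"rows":{"type":"array"},"squeeze":{"type":"number"}},"required":["rows"]}

```bash
mkdir -p pics
cat > h.py <<'E'
import numpy as np,cv2
from station import bot
def snap(c,n):
    p,d=bot.read_camera(c); cv2.imwrite(f'pics/{n}.png',p[:,:,::-1]); np.savez(f'pics/{n}.npz',p=p,d=d); return p,d
def world(c,u,v,z):
    i=bot.camera_info(c);K=np.array(i['camera_matrix']);R=cv2.Rodrigues(np.array(i['rvec'],float))[0];t=np.array(i['tvec'],float).ravel()
    x=np.array([(u-K[0,2])/K[0,0],(v-K[1,2])/K[1,1],1])*z
    return R.T@(x-t)
E
python3 - <<'E'
from h import *
for c in('scene','top'):
    snap(c,c+'0')
    for l in('blue_press','orange_press','cup','blue_drum'):
        print(c,l,[(np.round(r['at'],3).tolist(),round(r['score'],2)) for r in bot.recognise(c,l)])
o=bot.get_obs();print(o['t'],o['eef_pos'],o['tool_rot'],o['contact_force'])
E
```

```text
scene blue_press [([0.507, -0.225, 0.108], 0.82), ([0.214, -0.225, 0.162], 0.77), ([0.251, 0.203, 0.109], 0.7)]
scene orange_press [([0.462, 0.238, 0.114], 0.66)]
scene cup [([0.462, 0.238, 0.114], 0.41)]
scene blue_drum []
top blue_press [([0.5, -0.228, 0.11], 0.88), ([0.245, 0.2, 0.113], 0.87), ([0.203, -0.232, 0.163], 0.79)]
top orange_press [([0.46, 0.234, 0.112], 0.93)]
top cup [([0.535, -0.026, 0.133], 0.89)]
top blue_drum []
0.5 [0.28495128 0.61191705 0.19428284] [-4.76268808e-06  2.16181424e-01  9.76353211e-01 -4.78947357e-06] [ 0.07680433 -1.11073431 -0.55291155]
```

View pics/scene0.png

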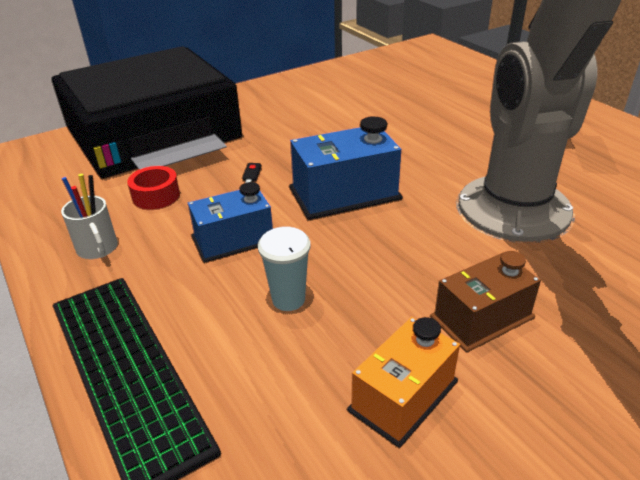

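View pics/top0.png

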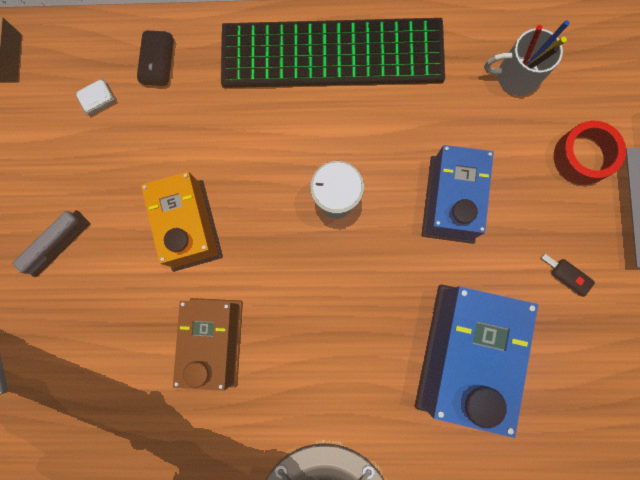

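Buttons in the top picture that could be taken for the target:
- small blue counter (465,211)
- large blue counter (486,407)
- brown counter (195,375)
- orange counter (176,240)

The description means the smaller blue one, at (465,211). Next is a close crop and a measurement of its button.

Run:
```python
from h import *
z=np.load('pics/top0.npz');p,d=z['p'],z['d']
cv2.imwrite('pics/crop0.png',cv2.resize(p[135:255,410:510,::-1],None,fx=5,fy=5,interpolation=cv2.INTER_CUBIC)[:600])
m=np.zeros(d.shape,bool)
for v in range(190,235):
  for u in range(445,485):
    if p[v,u].max()<60 and d[v,u]>0: m[v,u]=1
P=np.array([world('top',u,v,d[v,u]) for v,u in zip(*np.nonzero(m))])
k=P[:,2]>.1;P=P[k];print(len(P),P.mean(0),P.min(0),P.max(0),np.median(P[:,2]))
for uv in [(487,176),(447,170)]: print(uv, world('top',*uv,d[uv[1],uv[0]]))
c=world('top',465,174,d[174,465]);print('win',c)
v,u=166,480;print(world('top',480,150,d[150,480]))
for r in bot.recognise('scene','blue_press')[:1]: print(r['at'])
o=bot.get_obs();print(o['t'],o['gripper_width'])
```

```text
20 [ 0.49155624 -0.21649647  0.10895329] [ 0.48064346 -0.22799651  0.10574059] [ 0.50838544 -0.20924965  0.11225997] 0.1087687588270762
(487, 176) [ 0.56391412 -0.2749342   0.08474509]
(447, 170) [ 0.57506475 -0.20932672  0.08524963]
win [ 0.56906096 -0.240046    0.08045105]
[ 0.60930907 -0.26607542  0.08308607]
[0.5069, -0.2254, 0.1078]
0.55 0.9989164837407561
```

View pics/crop0.png

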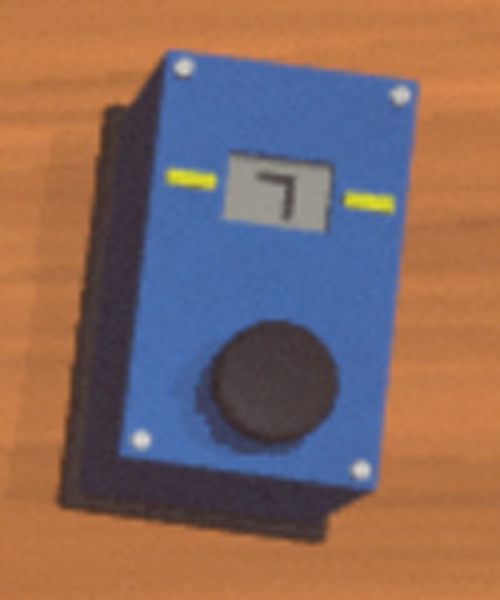

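The crop shows the small blue counter with a round black button at crop (276,381), which is pixel (465.2,211.2). A 7 stands in the window at the yellow marks, so it needs 3 presses.

Run:
```python
from h import *
z=np.load('pics/top0.npz');d=z['d']
D=np.median(d[204:219,458:473]);print(world('top',465.2,211.2,D))
o=bot.get_obs();print(o['eef_pos'])
```

```text
[ 0.49943014 -0.22908701  0.11225439]
[0.28494249 0.61191109 0.19429735]
```

Emit:
step_arm(rows=[15,-20,5,0,0,15,-35,5,0,0,15,-35,5,0,0,15,-35,5,0,0,15,-35,5,0,0,15,-35,0,0,0,15,-35,0,0,0,15,-35,0,0,0,15,-35,0,0,0,15,-35,0,0,0,15,-35,0,0,0,15,-35,0,0,0])

```text
t: 1.75
eef_pos: [0.4654, 0.2055, 0.2197]
tool_rot: [0.0, 0.216, 0.976, 0.0]
contact_force: [1.1, 0.3, -1.1]
gripper_width: -0.001
```

Emit:
step_arm(rows=[5,-35,0,0,0,5,-40,0,0,0,5,-40,0,0,0,5,-40,0,0,0,5,-40,0,0,0,5,-40,0,0,0,5,-40,0,0,0,0,-40,0,0,0,0,-40,0,0,0,0,-40,0,0,0,0,-25,0,0,0,0,0,0,0,0])

```text
t: 2.95
eef_pos: [0.499, -0.2176, 0.2197]
tool_rot: [0.0, 0.219, 0.976, -0.001]
contact_force: [-0.7, 1.1, -0.1]
gripper_width: 0.001
```

Emit:
step_arm(rows=[0,-11,-20,0,0,1,0,-30,0,0,0,0,-30,0,0,0,0,-10,0,0,0,0,0,0,0,0,0,0,0,0])

```text
t: 3.55
eef_pos: [0.5018, -0.224, 0.1304]
tool_rot: [0.001, 0.216, 0.976, 0.0]
contact_force: [1.0, -0.2, -0.4]
gripper_width: 0.001
```

Run:
```python
from h import *
p,d=snap('wrist','w1'); p,d=snap('scene','s1')
cv2.imwrite('pics/s1c.png',cv2.resize(p[130:270,170:330,::-1],None,fx=4,fy=4,interpolation=cv2.INTER_CUBIC))
print(bot.get_obs()['eef_pos'])
```

```text
[ 0.50212694 -0.22427834  0.13086762]
```

View pics/s1c.png

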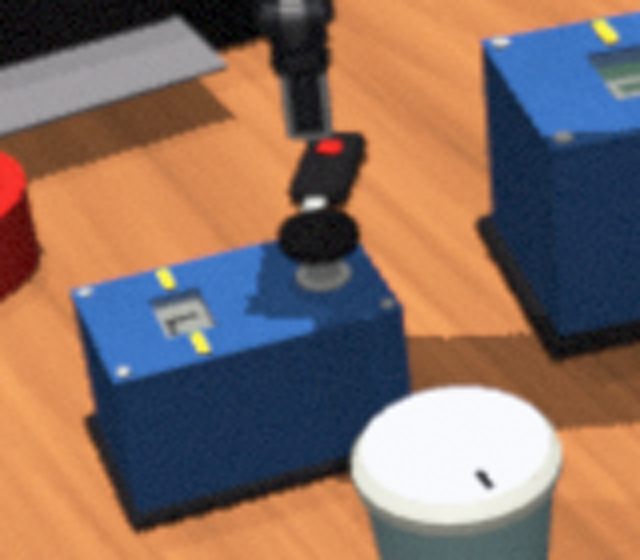

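View pics/w1.png

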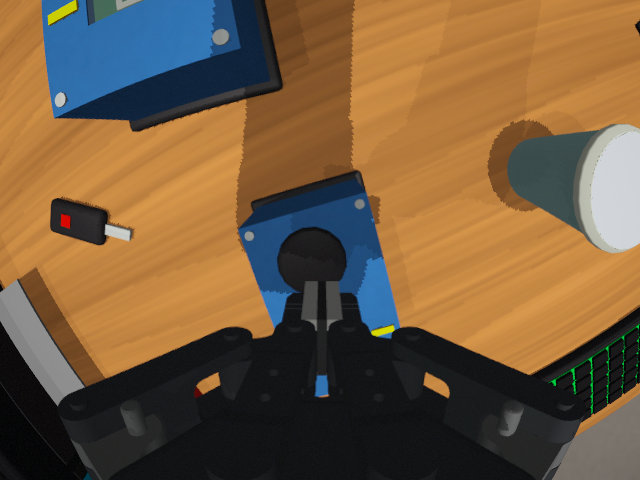

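The scene crop shows the fingertip at crop (308,135), farther from the button at (318,235) than I expected, so I'll check by projecting.

Run:
```python
from h import *
P=np.array([[.502,-.224,.131],[.4995,-.229,.113]])
for c in('scene','top'):
    i=bot.camera_info(c); print(c,cv2.projectPoints(P,np.array(i['rvec'],float),np.array(i['tvec'],float),np.array(i['camera_matrix'],float),None)[0].reshape(-1,2).round(1).tolist())
z=np.load('pics/s1.npz');d=z['d']
for u,v in[(247,161),(247,158),(247,154),(250,188),(247,150),(249,187)]: print(u,v,d[v,u],world('scene',u,v,d[v,u]))
p,d=snap('top','t1');cv2.imwrite('pics/t1c.png',cv2.resize(p[130:280,400:560,::-1],None,fx=4,fy=4))
```

```text
scene [[249.2, 180.2], [250.2, 186.7]]
top [[465.0, 207.3], [465.3, 211.1]]
247 161 1.0460042 [ 0.50681088 -0.21256984  0.17937814]
247 158 1.0406867 [ 0.506799   -0.21100205  0.18631044]
247 154 1.0378786 [ 0.50528847 -0.21238261  0.19336716]
250 188 1.0931623 [ 0.50327097 -0.22173589  0.11533737]
247 150 1.0311241 [ 0.5052062  -0.21048976  0.20232462]
249 187 1.1038922 [ 0.50055603 -0.23221788  0.11105814]
```

View pics/t1c.png

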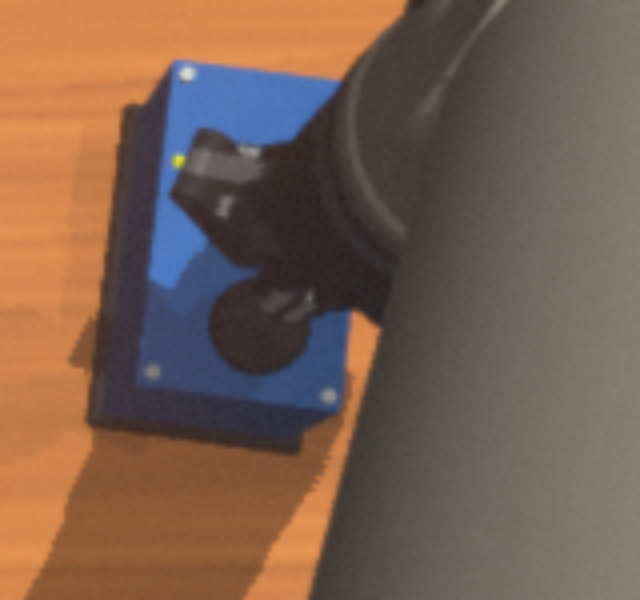

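Run:
```python
from h import *
z=np.load('pics/s1.npz');d=z['d']
for v in range(140,184,3): print(v,[ '%.3f,%.3f,%.3f'%tuple(world('scene',u,v,d[v,u])) if d[v,u]>0 else '-' for u in range(239,260,4)])
z=np.load('pics/t1.npz');d=z['d']
for v in range(196,220,3): print(v,[ '%.3f,%.3f,%.3f'%tuple(world('top',u,v,d[v,u])) if d[v,u]>0 else '-' for u in range(461,485,4)])
o=bot.get_obs();print(o['t'],o['eef_pos'],o['q'],o['contact_force'],o['gripper_width'])
```

```text
140 ['0.531,-0.179,0.244', '0.522,-0.183,0.240', '-', '0.325,-0.591,0.001', '0.315,-0.589,-0.001', '0.309,-0.578,0.002']
143 ['0.529,-0.186,0.235', '0.523,-0.184,0.233', '0.515,-0.183,0.231', '0.505,-0.191,0.225', '0.324,-0.571,0.001', '0.316,-0.565,0.001']
146 ['0.527,-0.191,0.226', '0.517,-0.200,0.219', '0.511,-0.195,0.219', '0.506,-0.189,0.220', '0.331,-0.559,-0.000', '0.323,-0.552,0.000']
149 ['0.524,-0.202,0.214', '0.511,-0.214,0.204', '0.505,-0.210,0.205', '0.495,-0.215,0.199', '0.337,-0.547,-0.001', '0.330,-0.538,0.000']
152 ['0.378,-0.553,0.000', '0.513,-0.212,0.200', '0.506,-0.210,0.199', '0.497,-0.212,0.195', '0.348,-0.525,0.004', '0.339,-0.522,0.002']
155 ['0.385,-0.540,0.000', '0.513,-0.214,0.193', '0.507,-0.210,0.193', '0.496,-0.217,0.186', '0.353,-0.516,0.001', '0.343,-0.514,-0.002']
158 ['0.392,-0.525,0.001', '0.512,-0.216,0.186', '0.507,-0.211,0.186', '0.498,-0.214,0.182', '0.361,-0.499,0.004', '0.352,-0.496,0.001']
161 ['0.397,-0.515,-0.001', '0.514,-0.214,0.181', '0.507,-0.213,0.179', '0.498,-0.216,0.175', '0.366,-0.490,0.001', '0.357,-0.487,-0.001']
164 ['0.404,-0.
[... 1501 characters left out ...]
.230,0.110', '0.492,-0.218,0.175', '0.490,-0.222,0.183', '0.491,-0.229,0.179', '0.510,-0.263,0.084']
211 ['0.499,-0.222,0.114', '0.500,-0.229,0.113', '0.500,-0.236,0.111', '0.500,-0.242,0.111', '0.500,-0.248,0.112', '0.505,-0.263,0.082']
214 ['0.495,-0.222,0.114', '0.495,-0.228,0.113', '0.495,-0.235,0.111', '0.494,-0.241,0.114', '0.500,-0.256,0.084', '0.500,-0.263,0.083']
217 ['0.489,-0.221,0.116', '0.490,-0.228,0.113', '0.490,-0.235,0.111', '0.490,-0.241,0.112', '0.495,-0.256,0.083', '0.495,-0.262,0.084']
3.7 [ 0.50201639 -0.22430184  0.13075492] [-0.07095079  0.36850571  0.47340055  1.94711889 -0.21679246  0.87253239
  1.65020173] [ 0.08363226  0.17110231 -0.3738285 ] 0.0027017590211363867
```

Both cameras put the fingertip at z ≈ 0.165–0.17, about 35 mm above the reported TCP, with xy near (0.502,-0.220). I'll descend carefully and find the button by force.

Emit:
step_arm(rows=[-2,-6,-6,0,0,0,0,-8,0,0,0,0,0,0,0,0,0,0,0,0])

```text
t: 4.1
eef_pos: [0.4986, -0.23, 0.1149]
tool_rot: [-0.0, 0.216, 0.976, 0.0]
contact_force: [0.1, -0.1, 0.2]
gripper_width: 0.001
```

Emit:
step_arm(rows=[0,0,-5,0,0,0,0,0,0,0])

```text
t: 4.3
eef_pos: [0.4987, -0.2298, 0.1097]
tool_rot: [-0.0, 0.216, 0.976, 0.0]
contact_force: [0.1, 0.4, -0.4]
gripper_width: -0.0
```

Run:
```python
from h import *
p,d=snap('scene','s2')
cv2.imwrite('pics/s2c.png',cv2.resize(p[130:270,170:330,::-1],None,fx=4,fy=4,interpolation=cv2.INTER_CUBIC))
for v in range(155,192,3): print(v,[ '%.3f,%.3f,%.3f'%tuple(world('scene',u,v,d[v,u])) if d[v,u]>0 else '-' for u in range(241,260,3)])
```

```text
155 ['0.522,-0.200,0.202', '0.515,-0.203,0.199', '0.510,-0.203,0.197', '0.506,-0.197,0.199', '0.357,-0.518,0.001', '0.349,-0.518,-0.001', '0.343,-0.513,-0.001']
158 ['0.512,-0.225,0.181', '0.510,-0.216,0.185', '0.504,-0.217,0.183', '0.500,-0.214,0.182', '0.362,-0.508,-0.001', '0.357,-0.503,0.000', '0.351,-0.499,-0.000']
161 ['0.513,-0.226,0.175', '0.509,-0.221,0.176', '0.504,-0.218,0.176', '0.500,-0.216,0.175', '0.489,-0.227,0.166', '0.365,-0.487,0.002', '0.359,-0.483,0.002']
164 ['0.400,-0.498,-0.000', '0.510,-0.221,0.170', '0.504,-0.221,0.168', '0.501,-0.215,0.170', '0.494,-0.217,0.167', '0.380,-0.455,0.014', '0.373,-0.454,0.012']
167 ['0.405,-0.489,-0.002', '0.511,-0.220,0.164', '0.504,-0.223,0.161', '0.501,-0.217,0.163', '0.492,-0.222,0.157', '0.388,-0.440,0.016', '0.379,-0.442,0.012']
170 ['0.411,-0.475,-0.002', '0.510,-0.223,0.157', '0.506,-0.219,0.157', '0.501,-0.216,0.157', '0.493,-0.221,0.152', '0.392,-0.432,0.013', '0.384,-0.434,0.009']
173 ['0.419,-0.460,0.000', '0.510,-0.225,0.149', '0.416,-0.431,0.014', '0.411,-0.425,0.015', '0.402,-0.428,0.010', '0.397,-0.423,0.011', '0
[... 276 characters left out ...]
.414,-0.406,0.009', '0.406,-0.407,0.006', '0.397,-0.410,0.001']
182 ['0.437,-0.422,0.001', '0.432,-0.417,0.002', '0.496,-0.250,0.112', '0.493,-0.242,0.115', '0.487,-0.242,0.112', '0.407,-0.405,-0.001', '0.402,-0.400,0.000']
185 ['0.512,-0.243,0.114', '0.507,-0.240,0.114', '0.502,-0.238,0.113', '0.497,-0.234,0.113', '0.492,-0.231,0.113', '0.487,-0.230,0.112', '0.409,-0.388,0.001']
188 ['0.516,-0.235,0.113', '0.512,-0.231,0.114', '0.507,-0.228,0.113', '0.502,-0.225,0.113', '0.497,-0.223,0.112', '0.493,-0.217,0.114', '0.486,-0.220,0.110']
191 ['0.521,-0.225,0.113', '0.516,-0.221,0.114', '0.511,-0.220,0.112', '0.507,-0.215,0.113', '0.503,-0.209,0.115', '0.497,-0.210,0.112', '0.475,-0.246,0.085']
```

View pics/s2c.png

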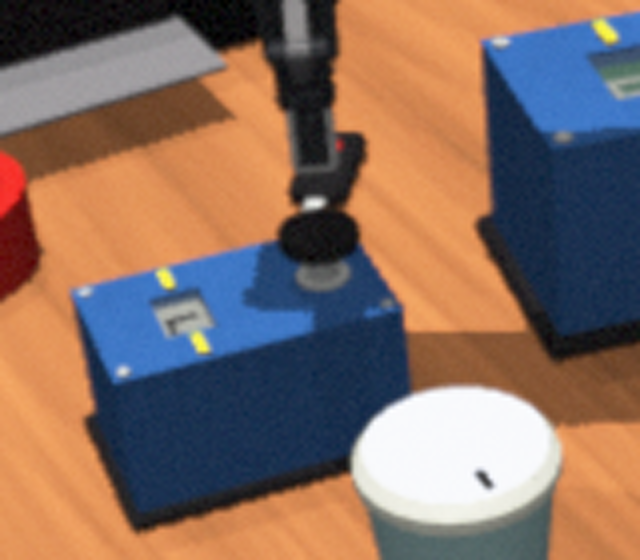

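The finger ends at z ≈ 0.150, still about 37 mm above the button and not touching. I'll continue down.

Emit:
step_arm(rows=[0,0,-10,0,0,0,0,-10,0,0,0,0,-6,0,0,0,0,0,0,0])

```text
t: 4.75
eef_pos: [0.4979, -0.2297, 0.0829]
tool_rot: [-0.001, 0.216, 0.976, 0.0]
contact_force: [0.7, -0.2, -0.7]
gripper_width: 0.001
```

Emit:
step_arm(rows=[0,0,-4,0,0,0,0,0,0,0])

```text
t: 4.95
eef_pos: [0.4988, -0.23, 0.08]
tool_rot: [-0.0, 0.216, 0.976, -0.0]
contact_force: [0.3, -0.6, -0.9]
gripper_width: 0.0
```

Run:
```python
from h import *
p,d=snap('scene','s3')
cv2.imwrite('pics/s3c.png',cv2.resize(p[130:270,170:330,::-1],None,fx=4,fy=4,interpolation=cv2.INTER_CUBIC))
for v in range(170,194,2): print(v,[ '%.3f,%.3f,%.3f'%tuple(world('scene',u,v,d[v,u])) if d[v,u]>0 else '-' for u in range(241,260,3)])
print(bot.get_obs()['eef_pos'])
```

```text
170 ['0.525,-0.201,0.172', '0.518,-0.205,0.168', '0.512,-0.204,0.166', '0.509,-0.199,0.168', '0.506,-0.193,0.170', '0.393,-0.430,0.014', '0.383,-0.435,0.008']
172 ['0.523,-0.207,0.165', '0.508,-0.229,0.149', '0.508,-0.215,0.156', '0.502,-0.216,0.153', '0.493,-0.222,0.147', '0.399,-0.418,0.017', '0.381,-0.440,-0.000']
174 ['0.421,-0.454,0.001', '0.509,-0.228,0.145', '0.505,-0.223,0.146', '0.502,-0.217,0.148', '0.495,-0.218,0.145', '0.400,-0.417,0.013', '0.385,-0.433,-0.000']
176 ['0.424,-0.449,-0.001', '0.509,-0.229,0.140', '0.508,-0.219,0.145', '0.502,-0.218,0.143', '0.494,-0.222,0.139', '0.403,-0.411,0.011', '0.389,-0.427,-0.002']
178 ['0.428,-0.441,-0.001', '0.511,-0.227,0.138', '0.507,-0.221,0.139', '0.504,-0.215,0.141', '0.495,-0.221,0.135', '0.406,-0.406,0.010', '0.394,-0.417,-0.000']
180 ['0.433,-0.432,0.000', '0.510,-0.229,0.132', '0.509,-0.218,0.137', '0.504,-0.216,0.136', '0.496,-0.220,0.132', '0.405,-0.409,0.002', '0.398,-0.409,-0.000']
182 ['0.438,-0.421,0.002', '0.510,-0.230,0.127', '0.508,-0.220,0.131', '0.502,-0.221,0.129', '0.497,-0.219,0.128', '0.407,-0.406,-0.001', '0.402,-0.401,-0.000']
184 ['0.439,-0.419,-0.002', '0.511,-0.229,0.124', '0.510,-0.218,0.129', '0.504,-0.217,0.127', '0.498,-0.218,0.124', '0.486,-0.230,0.114', '0.404,-0.398,-0.003']
186 ['0.513,-0.242,0.113', '0.508,-0.239,0.112', '0.508,-0.224,0.121', '0.501,-0.226,0.117', '0.495,-0.226,0.114', '0.489,-0.225,0.113', '0.410,-0.386,-0.000']
188 ['0.516,-0.234,0.113', '0.511,-0.232,0.113', '0.507,-0.228,0.113', '-', '0.498,-0.220,0.114', '0.493,-0.218,0.113', '0.486,-0.218,0.111']
190 ['0.519,-0.228,0.113', '0.514,-0.226,0.112', '0.511,-0.219,0.115', '0.505,-0.220,0.112', '0.500,-0.216,0.113', '0.495,-0.215,0.111', '0.486,-0.221,0.105']
192 ['0.521,-0.224,0.112', '0.517,-0.219,0.113', '0.513,-0.216,0.113', '0.507,-0.216,0.111', '0.503,-0.210,0.113', '0.497,-0.210,0.111', '0.476,-0.244,0.084']
[ 0.49890286 -0.23008498  0.08021629]
```

View pics/s3c.png

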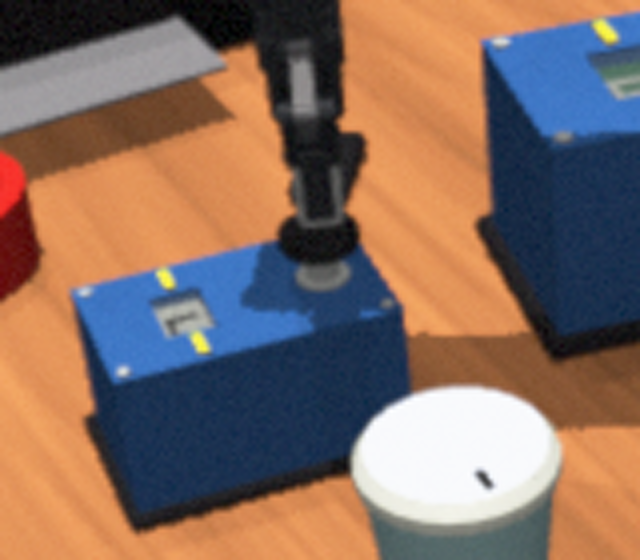

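The tip is now just above the button, about 7 mm by depth, and centred on it.

Emit:
step_arm(rows=[0,0,-5,0,0,0,0,0,0,0])

```text
t: 5.2
eef_pos: [0.4993, -0.2302, 0.0752]
tool_rot: [0.0, 0.216, 0.976, -0.0]
contact_force: [0.4, -0.6, 1.7]
gripper_width: 0.0
```

Emit:
step_arm(rows=[0,0,-3,0,0,0,0,0,0,0])

```text
t: 5.4
eef_pos: [0.4992, -0.2302, 0.0723]
tool_rot: [0.0, 0.216, 0.976, -0.0]
contact_force: [1.8, -0.5, 2.9]
gripper_width: -0.003
```

Contact started at a reported z ≈ 0.0755. I'll finish the press at about 13 mm.

Emit:
step_arm(rows=[0,0,-5,0,0,0,0,-4,0,0,0,0,0,0,0])

```text
t: 5.7
eef_pos: [0.4993, -0.2302, 0.0634]
tool_rot: [0.0, 0.216, 0.976, -0.0]
contact_force: [1.6, -0.5, 4.0]
gripper_width: -0.002
```

Run:
```python
from h import *
p,d=snap('scene','s4')
cv2.imwrite('pics/s4c.png',cv2.resize(p[130:270,170:330,::-1],None,fx=4,fy=4,interpolation=cv2.INTER_CUBIC))
for v in range(184,198,2): print(v,[ '%.3f,%.3f,%.3f'%tuple(world('scene',u,v,d[v,u])) if d[v,u]>0 else '-' for u in range(241,260,3)])
o=bot.get_obs();print(o['eef_pos'],o['contact_force'])
```

```text
184 ['0.440,-0.416,0.000', '0.510,-0.231,0.122', '0.509,-0.221,0.127', '0.505,-0.217,0.127', '0.497,-0.219,0.123', '0.413,-0.395,0.001', '0.407,-0.392,0.001']
186 ['0.443,-0.411,-0.002', '0.511,-0.230,0.118', '0.510,-0.218,0.124', '0.505,-0.216,0.123', '0.500,-0.215,0.122', '0.470,-0.267,0.084', '0.411,-0.384,0.001']
188 ['0.448,-0.402,-0.000', '0.512,-0.229,0.115', '0.510,-0.220,0.118', '0.502,-0.225,0.113', '0.500,-0.215,0.118', '0.476,-0.256,0.087', '0.414,-0.379,-0.001']
190 ['0.503,-0.268,0.086', '0.507,-0.243,0.101', '0.510,-0.222,0.113', '0.504,-0.220,0.112', '0.500,-0.215,0.113', '0.487,-0.231,0.100', '0.474,-0.247,0.086']
192 ['0.514,-0.243,0.099', '0.509,-0.239,0.099', '0.510,-0.223,0.108', '0.505,-0.219,0.109', '0.499,-0.220,0.105', '0.490,-0.225,0.100', '0.485,-0.222,0.099']
194 ['0.518,-0.235,0.100', '0.513,-0.232,0.100', '0.509,-0.227,0.101', '0.503,-0.226,0.099', '0.499,-0.221,0.101', '0.494,-0.218,0.100', '0.489,-0.215,0.100']
196 ['0.520,-0.231,0.098', '0.516,-0.225,0.101', '0.511,-0.224,0.099', '0.506,-0.220,0.099', '0.502,-0.214,0.101', '0.497,-0.212,0.101', '0.490,-0.215,0.096']
[ 0.49932553 -0.23024456  0.06352178] [0.58553982 0.84707043 4.5173866 ]
```

View pics/s4c.png

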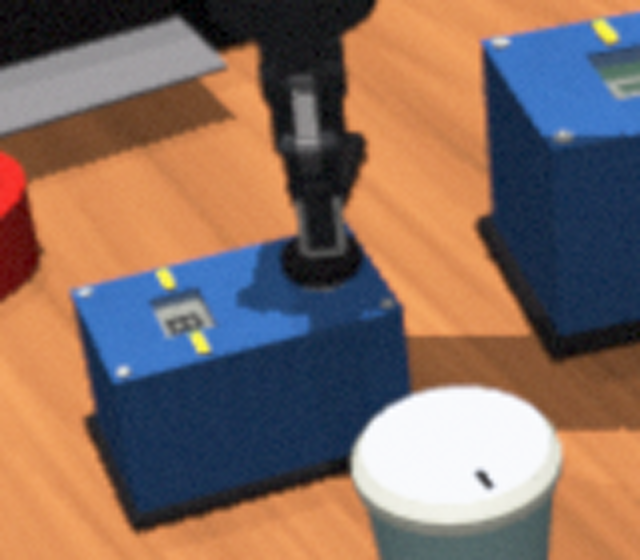

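The button is 13.5 mm down and the drum now shows 8 at crop (183,322). I'll let it rise fully.

Emit:
step_arm(rows=[0,0,9,0,0,0,0,9,0,0,0,0,0,0,0,0,0,0,0,0])

```text
t: 6.15
eef_pos: [0.4988, -0.2299, 0.0816]
tool_rot: [0.0, 0.216, 0.976, 0.0]
contact_force: [-1.2, -0.5, -0.1]
gripper_width: -0.002
```

Run:
```python
from h import *
p,d=snap('scene','s5')
cv2.imwrite('pics/s5c.png',cv2.resize(p[130:270,170:330,::-1],None,fx=4,fy=4,interpolation=cv2.INTER_CUBIC))
o=bot.get_obs();print(o['eef_pos'],o['contact_force'])
```

```text
[ 0.49859874 -0.22981326  0.08125344] [-0.22384737  0.07216783 -0.46509768]
```

View pics/s5c.png

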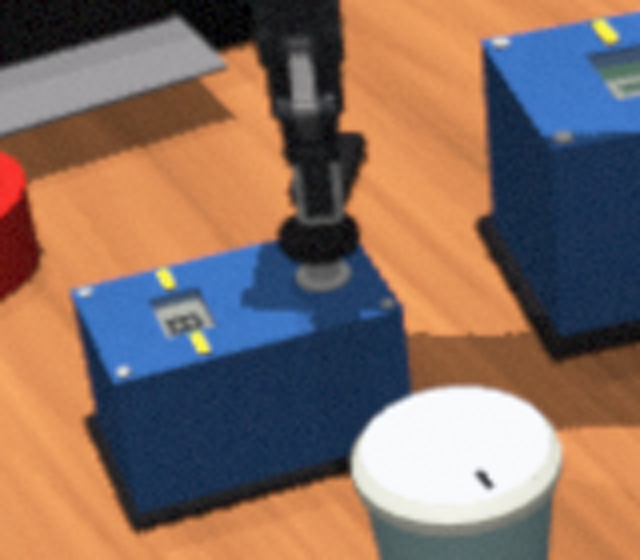

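The button is up, the finger is clear, and 8 shows. Second press: down 18 mm, then back up.

Emit:
step_arm(rows=[0,0,-5,0,0,0,0,-5,0,0,0,0,-5,0,0,0,0,-3,0,0,0,0,0,0,0,0,0,0,0,0])

```text
t: 6.8
eef_pos: [0.499, -0.2301, 0.0632]
tool_rot: [-0.0, 0.216, 0.976, 0.0]
contact_force: [0.5, 0.1, 4.2]
gripper_width: 0.001
```

Emit:
step_arm(rows=[0,0,9,0,0,0,0,9,0,0,0,0,0,0,0,0,0,0,0,0])

```text
t: 7.2
eef_pos: [0.4989, -0.23, 0.0816]
tool_rot: [0.0, 0.216, 0.976, 0.0]
contact_force: [0.1, 0.4, -0.8]
gripper_width: 0.003
```

Run:
```python
from h import *
p,d=snap('scene','s6')
cv2.imwrite('pics/s6c.png',cv2.resize(p[130:270,170:330,::-1],None,fx=4,fy=4,interpolation=cv2.INTER_CUBIC))
o=bot.get_obs();print(o['eef_pos'],o['contact_force'])
```

```text
[ 0.4986491  -0.22991204  0.08126793] [ 0.36675466  0.58905212 -1.07699326]
```

View pics/s6c.png

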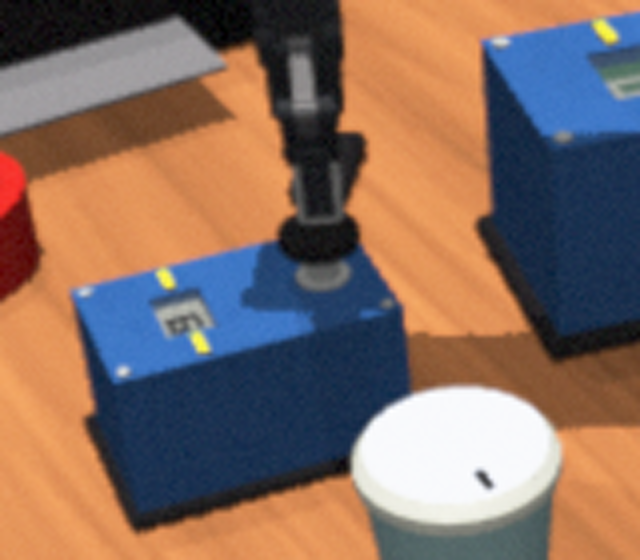

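The figure at crop (183,322) has changed to 9, with a white face. Third press:

Emit:
step_arm(rows=[0,0,-5,0,0,0,0,-5,0,0,0,0,-5,0,0,0,0,-3,0,0,0,0,0,0,0,0,0,0,0,0])

```text
t: 7.85
eef_pos: [0.499, -0.2301, 0.0632]
tool_rot: [-0.0, 0.216, 0.976, 0.0]
contact_force: [-0.1, 0.8, 3.2]
gripper_width: 0.002
```

Emit:
step_arm(rows=[0,0,9,0,0,0,0,9,0,0,0,0,0,0,0,0,0,0,0,0])

```text
t: 8.25
eef_pos: [0.4988, -0.2299, 0.0816]
tool_rot: [0.0, 0.216, 0.976, 0.0]
contact_force: [0.8, -0.2, -0.1]
gripper_width: -0.001
```

Run:
```python
from h import *
p,d=snap('scene','s7')
cv2.imwrite('pics/s7c.png',cv2.resize(p[130:270,170:330,::-1],None,fx=4,fy=4,interpolation=cv2.INTER_CUBIC))
o=bot.get_obs();print(o['eef_pos'],o['contact_force'])
```

```text
[ 0.49866714 -0.22983991  0.0812828 ] [-0.61212827  0.01598661  0.03070515]
```

View pics/s7c.png

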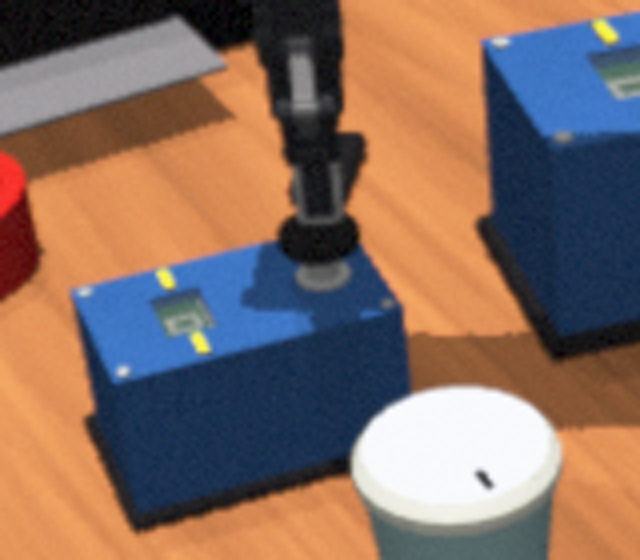

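The green 0 now stands in the window at crop (183,318). I'll raise the arm clear and check from above.

Emit:
step_arm(rows=[0,0,15,0,0,0,0,30,0,0,0,0,40,0,0,0,0,40,0,0,0,0,30,0,0,0,0,0,0,0,0,0,0,0,0])

```text
t: 9.0
eef_pos: [0.4989, -0.2299, 0.2363]
tool_rot: [0.0, 0.216, 0.976, 0.0]
contact_force: [-0.2, 0.1, -0.6]
gripper_width: 0.002
```

Run:
```python
from h import *
p,d=snap('scene','s8');snap('wrist','w8')
o=bot.get_obs();print(o['t'],o['eef_pos'],o['contact_force'])
```

```text
9.1 [ 0.49801586 -0.22957928  0.23492415] [-0.04196005 -0.35038498  0.48306222]
```

View pics/s8.png

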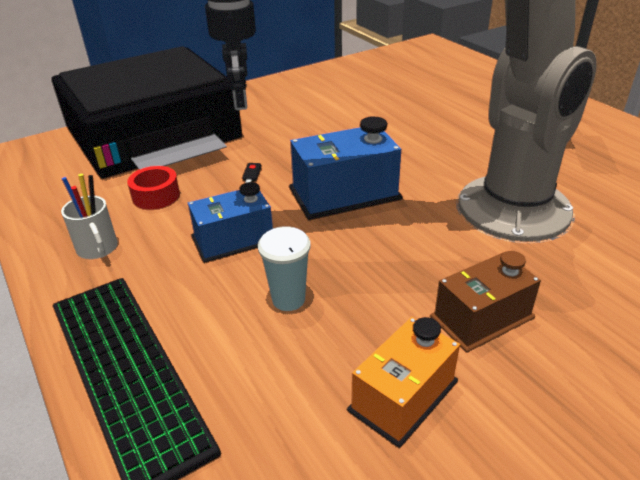

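View pics/w8.png

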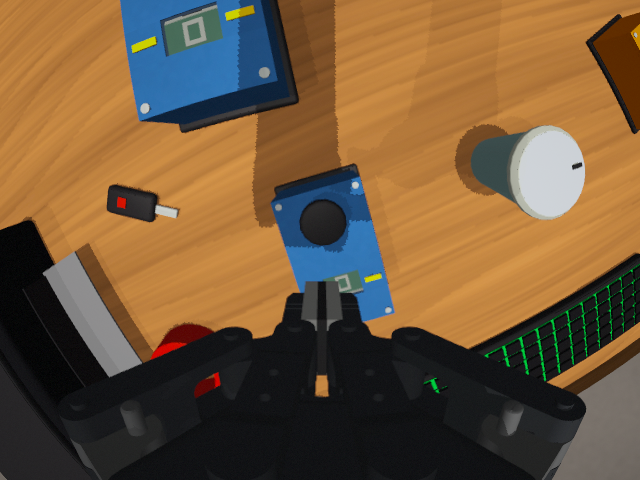

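The scene picture shows a green window on the small blue counter at (216,209). The cup still stands at (287,270) and the orange counter still shows 5 at (397,371). The wrist picture shows the green 0 at (345,283) and the arm clear of everything.

```bash
python3 -c "
from station import bot
print(bot.hand_in())"
```

```text
the job is handed in; nothing more can be done
None
```

I pressed the small blue counter's button three times, letting it rise fully each time. The drum went from 7 through 8 and 9 to the green 0, and I handed the job in at about 9.1 s.

- **Last checks:** the scene and wrist pictures both show the green 0 at the yellow mark. The scene picture shows the button up, the cup standing where it was and the orange counter still on 5. The arm is raised clear with no contact force beyond noise, and the force readings during the presses were about 3 to 4.5 N.
- **One disagreement:** the shut fingertips sat about 35 to 40 mm higher than the reported TCP height. Both the cameras and the contact force showed this, so I set the press depth from those instead. On the first press the depth picture put the button at about 13.5 mm down.

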